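# Lock the carving stand and build the plinth

### The arm

A 7-joint arm with a two-finger parallel gripper is mounted at the origin on the work surface. World frame = base frame: x ahead of the robot, y to its left, z up, the work surface at z = 0. Lengths are in m, angles in rad, forces in N, time in s.
With the tool pointing down it reaches from about 0.425 to 0.925 m from the base axis. Payload 6.8 kg.
Tool frame: the origin (TCP) lies on the mounting face of the last link; the fingertips stand 173 mm ahead of it and the grasp point (between the pads) lies 155 mm ahead of it; z points along the fingers, y is the line along which they close (so a half turn about z gives the same grasp; the last joint's range is limited). The gripper opens to 85 mm and grips with 20 to 120 N. Pads are 22 mm wide; open, the fingers measure 114 mm over their backs; the gripper's body (76 mm by 85 mm) begins 54 mm behind the grasp point. The pads swing forward as they close: fully open they stand 13 mm farther back than shut.
Start: joints at [-1.448, 0.477, 0.022, 1.555, -0.011, 1.109, -0.083], TCP at [0.154, 0.657, 0.405] pointing down, gripper open.
Joint ranges: [-2.96, 2.96], [-0.34, 2.1], [-1.41, 1.46], [0.24, 2.44], [-1.37, 4.51], [0.17, 1.92], [-2.96, 2.96]. Speed limits (rad/s): [2.39, 2.39, 3.14, 3.14, 3.14, 3.14, 3.14].

### API

Orientations are given as a rotation vector (axis times angle).
In Python, from bench import r gives the robot as it stands.
- The arm moves only by the tool carry_out, never from a script. Its argument "moves" is a list of rows, each a list of 5 numbers: the shift along the tool's x, y, z in m, then the turn about the tool's z in rad, then the finger opening in m, from 0 to 0.0854. In form: [[dx, dy, dz, roll, claw], ...]. A call has exactly 8 rows; each row is the pose to reach, as a shift and turn from the pose commanded when the call began, along the tool's axes at that moment; what a row does not reach only later rows make up. A row lasts 1/10 s, in which the tool goes at most 50 mm and 8.59 degrees, less where a joint would pass 70% of its speed; a pose out of reach is approached as far as the arm can. A call with a gripper value outside its range is refused whole. The fingers move at their own pace and stop on an object; "force" is the grip in N (left out, the last holds). Time passes only in rows, so rows that repeat a pose let the fingers close, or fill a call up. It gives the time, the measured TCP pose, the force, the opening and the grip force at its end, in the units of the state.
- r.get_obs(): the state, without advancing time (a new reading comes with each control period).
- r.grab_frame(name): name is "scene" or "top"; returns the picture (420x560x3 uint8, red, green, blue); there is no depth.
- r.calibration(name): a dict with "fx", "fy", "cx", "cy" (pixels), "k1" (the pictures are not rectified: a ray, as slopes to the right and down, at radius r is drawn at 1 + k1 r^2 times it, then the intrinsics apply), "rvec" (rotation vector, rad) and "tvec" (3), from world to camera coordinates, as OpenCV has them. Camera axes: x right, y down, z forward; pixel columns grow to the right and rows downward; lengths in m; the calibration is good to about 2 mm. A picture is of the moment at which its call begins. calibration takes no time and is no camera call.
- r.hand_in(): hands the job in; it is judged then, once.
The state is a dict: "clock": time; "joints": joint angles; "qvel": joint speeds; "tau": joint torques, N m; "tcp_pos": TCP position; "orientation": TCP orientation; "contact_force": force on the tool from outside, world axes, zero at the start; "moment": the same for the moment, N m; "grip_width": finger opening in m; "gripper_force": force on a finger pad.
Only numpy, scipy, OpenCV 4.12 (cv2) and the standard library are available. Lean on these libraries where they do the work, as an engineer would, in place of code of your own. Each camera call takes 0.05 s, during which the arm holds its last target. There are 200 camera calls.

### The job

Pick up the mallet and knock the carving stand's sprung locking pin down with the mallet's head until it stays fully home, then stand the mallet back upright on its round cork pad, with the whole head on the pad. After that lay the large wooden disc flat on the middle of the stand's round plate and the small disc flat on the middle of the large one, the way they are lying now. Nothing but the mallet may push the pin; leave the carved figure, the tin and the gouge where they are.

Things in the scene. Friction and masses are not known exactly. Their poses are not given: they have to be found in the camera images.
- stand: carving stand, fixed: wooden board 150 (x) x 240 (y) x 20 mm. On it at y +60 mm a round dark wooden plate, 90 mm across, top 32 mm above the bench; at y -60 mm a steel bush, 40 mm across, top 45 mm above the bench, in which the locking pin slides. Origin: centre of the board's underside, on the bench; z up
- plate_top (a point): centre of the top face of the stand's round plate, 32 mm above the bench
- lock_pin: steel locking pin standing out of the bush, flat round head 28 mm across, 10 mm thick. Origin: centre of the head's top face; z up. Slides straight down 16 mm: top 71 mm above the bench when up, 55 mm fully home (head on the bush). An over-centre spring pushes it back up (about 8 N) until it is 10 mm down; past that it snaps home and stays
- pad: round cork pad, fixed, 120 mm across, 6 mm thick: the mallet's place. Origin: centre of its underside, on the bench
- mallet: wooden mallet, about 0.35 kg, standing on the pad on its round head (56 mm across, 80 mm high). Origin: centre of the head's lower face, the striking face; z up the head's axis. The level handle runs along -x: flat-sided, 20 mm wide (y), 26 mm high, middle line at z = 42 mm, from x = -28 to -166 mm, 32 mm ball at its end. Centre of mass about x = -14 mm
- disc_large: large plain wooden disc, 66 mm across, 22 mm thick, lying flat on the bench. Origin: centre of its underside; z up
- disc_small: small plain wooden disc, 46 mm across, 22 mm thick, lying flat on the bench. Origin: centre of its underside; z up
- figure: bystander: small turned wooden figure, 56 mm across the foot, 113 mm high, standing. Origin: centre of its underside
- tin: bystander: plain steel tin, 64 mm across, 90 mm high, standing. Origin: centre of its underside
- gouge: bystander: gouge lying on the bench, 240 mm long, up to 33 mm high, wooden handle towards its own -x with a ball end, steel blade towards +x. Origin: at the joint of handle and blade, at bench height
Not all that is in view belongs to the job. Of the things that look like the pad, the largest one is meant.

How it is judged:
By the outcome, as a careful person would: the job done as asked, in the order asked, and still so for the second after the job is handed in, with the robot touching nothing.
It also fails if it takes over 72 s, if anything falls off the work surface, if the arm or the gripper's body presses on something with over 40 N, if the wrist force passes 120 N, or if a joint passes its speed limit or range.

## Working session

There is one attempt and no reset: what is moved stays moved. The work goes in short steps, Python scripts to look and compute and a tool call to move; the robot and the scene stay as the last step left them, time stands still between calls to the robot, and variables do not carry over. Pictures are saved under pics/ and viewed, at most 10 in all, crops included, and the job is handed in when it is done.

Besides the shell and the picture viewer there is one more tool, called after ">>>" by a JSON object that holds its "method" and its "body". carry_out: Moves the arm, as the interface text tells. Its arguments: {"type":"object","properties":{"moves":{"type":"array","items":{"type":"array","items":{"type":"number"}}},"force":{"type":"number"}},"required":["moves"]}

```bash
mkdir -p pics; ls; python3 - <<'E'
from bench import r
import cv2
for n in("scene","top"):
    cv2.imwrite(f"pics/{n}0.png",r.grab_frame(n)[:,:,::-1]); print({k:(v if not hasattr(v,'tolist') else v.tolist()) for k,v in r.calibration(n).items()})
o=r.get_obs(); print(o)
E
```

```text
pics
{'fx': 510.48157492187926, 'fy': 510.48157492187926, 'cx': 292.71764558583567, 'cy': 208.39826368492325, 'k1': 0.047465842510400987, 'rvec': [1.063196153423725, 2.5338042002639507, -0.9214064677148271], 'tvec': [0.4472317284169683, -0.19537731822496307, 1.6609046849650178]}
{'fx': 400.4821612083379, 'fy': 400.4821612083379, 'cx': 282.2053854690578, 'cy': 212.81204325796625, 'k1': -0.0023777531693512308, 'rvec': [2.1261754321389477, -2.1224701742812555, 0.18794584075058032], 'tvec': [-0.09135743777471267, 0.5725500249678764, 1.1046598615064955]}
{'clock': 0.1, 'joints': array([-1.44811827,  0.47774808,  0.0223603 ,  1.5562954 , -0.01152598,
        1.10928997, -0.08309787]), 'qvel': array([-0.00141776, -0.00173618,  0.00034054, -0.0031162 , -0.00079085,
       -0.00103942, -0.00024957]), 'tau': array([ 3.78898083e-03, -5.97762644e+01,  1.61338862e+00, -2.81952399e+01,
        1.28480388e-02,  5.00817754e-03, -9.44547224e-06]), 'tcp_pos': array([0.15433887, 0.65688813, 0.40382664]), 'orientation': array([-3.61698718e-01, -3.12061629e+00,  2.52965771e-03]), 'contact_force': array([-0.12277241, -0.11676965,  0.21381459]), 'moment': array([-0.04253692, -0.01400373,  0.03084679]), 'gripper_force': 0.0, 'grip_width': 0.08568308913728194}
```

View pics/scene0.png

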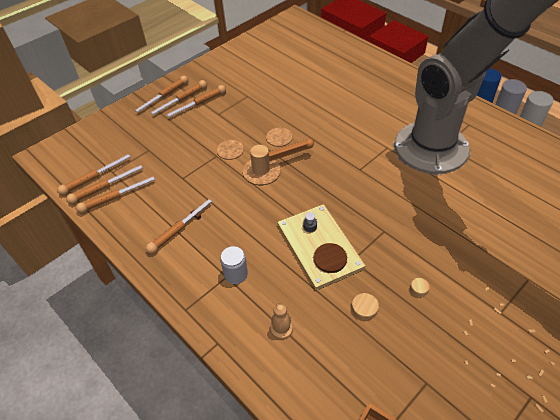

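View pics/top0.png

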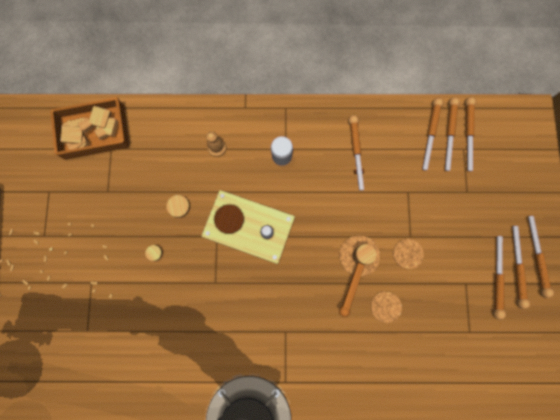

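The cork pads are at top-view pixels (360,256), (409,254) and (387,307). The one under the mallet, (360,256), looks largest. The discs are at (177,206) large and (153,253) small; the plate is at (229,219) and the pin at (266,232). Next I measure these and confirm with a crop.

```bash
cat > h.py <<'E'
import numpy as np,cv2
from bench import r
from scipy.spatial.transform import Rotation as R
def K(c): return np.array([[c['fx'],0,c['cx']],[0,c['fy'],c['cy']],[0,0,1]]),np.array([c['k1'],0,0,0.])
def plane(n,uv,z):
    c=r.calibration(n);k,d=K(c);M=R.from_rotvec(c['rvec']).as_matrix();t=np.array(c['tvec'])
    p=cv2.undistortPoints(np.float64(uv).reshape(-1,1,2),k,d).reshape(-1,2)
    v=np.c_[p,np.ones(len(p))]@M; o=-M.T@t
    return (o+v*((z-o[2])/v[:,2])[:,None])[:,:2]
def blobs(m,amin=40):
    cs=cv2.findContours(m.astype(np.uint8),cv2.RETR_EXTERNAL,cv2.CHAIN_APPROX_NONE)[0]
    return [c for c in cs if cv2.contourArea(c)>=amin]
def go(pos,yaw):  # shift in tool axes, roll, to put grasp point axis (tcp) at pos with tool-y along yaw (mod pi)
    o=r.get_obs();T=R.from_rotvec(o['orientation']);m=T.as_matrix()
    y0=np.arctan2(m[1,1],m[0,1]);d=-(yaw-y0);d=(d+np.pi/2)%np.pi-np.pi/2
    print('shift',np.round(m.T@(np.array(pos)-o['tcp_pos']),4),'roll',round(d,3),'j7',o['joints'][6].round(3),'tcp',o['tcp_pos'].round(4),'t',o['clock'])
E
python3 - <<'E'
from h import *
T=cv2.imread('pics/top0.png');S=cv2.imread('pics/scene0.png')
for n,I in(('top',T),('scene',S)):
    h=cv2.cvtColor(I,cv2.COLOR_BGR2HSV)
    rois={'top':dict(L=(160,190,196,222),s=(140,240,168,266),plate=(208,198,250,240),pin=(252,220,280,246),stand=(195,185,300,268),mal=(330,225,385,320),p2=(390,235,428,273),p3=(368,288,406,326)),
     'scene':dict(L=(345,285,385,325),s=(405,272,435,300),plate=(308,238,352,276),stand=(270,200,370,290),mal=(238,130,325,190))}[n]
    for k,(a,b,c,d) in rois.items():
        print(n,k,'center hsv',h[(b+d)//2,(a+c)//2],'corner',h[b,a])
# two enlarged crops side by side
a=cv2.resize(T[185:325,325:435],None,fx=4,fy=4,interpolation=cv2.INTER_CUBIC)
b=cv2.resize(T[180:275,140:300],None,fx=2.1,fy=2.1,interpolation=cv2.INTER_CUBIC)
b=cv2.copyMakeBorder(b,0,a.shape[0]-b.shape[0],0,0,cv2.BORDER_CONSTANT)
cv2.imwrite('pics/crop.png',np.hstack([a,b])[:600,:800])
E
```

```text
top L center hsv [ 19 134 215] corner [ 16 165 147]
top s center hsv [ 25 113 214] corner [ 16 166 158]
top plate center hsv [ 12 197 105] corner [ 16 163 175]
top pin center hsv [113   9 218] corner [ 23 116 215]
top stand center hsv [ 28 105 214] corner [ 15 164 163]
top mal center hsv [ 14 182 186] corner [ 15 164 170]
top p2 center hsv [ 15 151 182] corner [ 16 168 147]
top p3 center hsv [ 15 151 192] corner [ 15 168 170]
scene L center hsv [ 16 122 229] corner [ 14 147 168]
scene s center hsv [ 22  99 227] corner [ 14 150 175]
scene plate center hsv [ 11 169 110] corner [ 18 109 224]
scene stand center hsv [ 20 109 183] corner [ 15 150 165]
scene mal center hsv [ 15 148 152] corner [ 15 146 169]
```

View pics/crop.png

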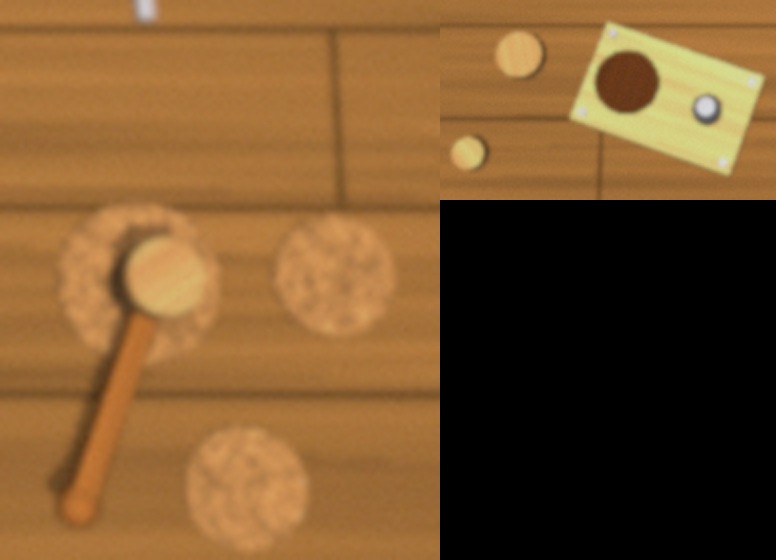

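The crop confirms it: the pad under the mallet is about 40 px wide and the other two about 30 px. The mallet head is at (366,254) with its ball end at (344,311). Now I compute positions.

```bash
python3 - <<'E'
from h import *
I={n:cv2.imread(f'pics/{n}0.png') for n in('top','scene')}
def fit(n,roi,f,z,lab):
    a,b,c,d=roi;h=cv2.cvtColor(I[n],cv2.COLOR_BGR2HSV)[b:d,a:c].astype(int)
    m=f(h[...,0],h[...,1],h[...,2]); bl=max(blobs(m,10),key=cv2.contourArea)
    P=plane(n,bl.reshape(-1,2)+[a,b],z).astype(np.float32)
    (e,r_)=cv2.minEnclosingCircle(P); el=cv2.fitEllipse(P*1000)
    print(n,lab,'ellipse c',np.round(el[0],1),'ax',np.round(el[1],1),'circ',np.round(np.array(e)*1000,1),round(r_*2000,1)); return P
lt=lambda H,S,V:(S<148)&(V>165)
dk=lambda H,S,V:V<135
for n,rr in(('top',dict(L=(160,188,196,224),s=(140,240,168,266),pl=(208,198,250,240),st=(195,185,300,268),pin=(256,222,277,240),hd=(352,241,381,267))),('scene',dict(L=(345,285,385,325),s=(405,272,435,300),pl=(308,238,352,276)))):
    fit(n,rr['L'],lambda H,S,V:(S<146)&(V>195),.022,'large');fit(n,rr['s'],lambda H,S,V:(S<135)&(V>195),.022,'small')
    fit(n,rr['pl'],dk,.032,'plate')
    if n=='top':
        fit(n,rr['pin'],lambda H,S,V:(S<60)&(V>150),.071,'pin')
        fit(n,rr['hd'],lambda H,S,V:(S<155)&(V>195),.086,'head')
        P=fit(n,rr['st'],lambda H,S,V:(S<135)&(V>160),.020,'stand'); print(cv2.minAreaRect(P*1000), cv2.boxPoints(cv2.minAreaRect(P*1000)).round(1).tolist())
print('pad',plane('top',[(359.75,256)],.006),'head manual',plane('top',[(366.5,254)],.086),'ball',plane('top',[(344.5,310.8)],.05))
h=cv2.cvtColor(I['top'],cv2.COLOR_BGR2HSV)[268:304,335:375].astype(int)
# handle mid-line: red-ness per row
m=(h[...,1]>182)&(h[...,2]>130)
pts=[(335+np.flatnonzero(q).mean(),268+i,q.sum()) for i,q in enumerate(m) if q.sum()>2];print(np.round(pts[::4],1))
pp=np.array(pts)[:,:2];w=plane('top',pp,.061);vx,vy,x0,y0=cv2.fitLine(w.astype(np.float32)*1000,cv2.DIST_HUBER,0,.01,.01).ravel();print('handle line',vx,vy,x0,y0,np.degrees(np.arctan2(vy,vx)))
m=R.from_rotvec(r.get_obs()['orientation']).as_matrix();print(m.round(3))
E
```

```text
top large ellipse c [600.4 223.8] ax [59.  59.3] circ [600.7 223.9] 61.9
top small ellipse c [461.2 286.4] ax [32.1 39.8] circ [460.1 287.7] 39.6
top plate ellipse c [558.8  67. ] ax [83.2 84. ] circ [558.9  67. ] 86.4
top pin ellipse c [520.1 -44.3] ax [25.6 28. ] circ [519.9 -44.2] 29.5
top head ellipse c [ 454.9 -325.9] ax [52.7 56.7] circ [ 458.  -325.7] 63.0
top stand ellipse c [539.1  10.6] ax [171.5 290.3] circ [539.5  10.3] 277.5
((539.405029296875, 11.513214111328125), (242.64495849609375, 152.65829467773438), 70.66246032714844) [[427.20001220703125, -77.69999694824219], [571.2999877929688, -128.1999969482422], [651.5999755859375, 100.69999694824219], [507.6000061035156, 151.3000030517578]]
scene large ellipse c [596.7 218.7] ax [61.7 63.5] circ [596.5 218.3] 65.7
scene small ellipse c [456.5 283.2] ax [41.1 43. ] circ [456.3 283.2] 44.9
scene plate ellipse c [559.6  66.1] ax [86.6 93.4] circ [558.8  66.8] 95.3
pad [[ 0.45216429 -0.31866645]] head manual [[ 0.4517296  -0.32232356]] ball [[ 0.29764058 -0.26330473]]
[[359.  268.    7. ]
 [357.  272.    4. ]
 [356.5 276.    6. ]
 [355.  280.    7. ]
 [354.5 284.    6. ]
 [352.  288.    6. ]
 [351.  292.    7. ]
 [350.  296.    7. ]
 [347.8 300.    6. ]]
handle line 0.93949217 -0.34257033 366.33224 -286.5519 -20.033552
[[-0.973  0.229 -0.   ]
 [ 0.229  0.973 -0.002]
 [-0.    -0.002 -1.   ]]
```

Estimates in mm: pin (520,-44.5), plate (559,67), mallet head about (452,-321) with its axis at -20.5°, large disc (599,222), small disc (459,285). Moving around the base towards the mallet.

>>> {"method": "carry_out", "body": {"moves": [[-0.042,-0.017,0,0,0.085],[-0.084,-0.034,0,0,0.085],[-0.126,-0.05,0,0,0.085],[-0.168,-0.067,0,0,0.085],[-0.21,-0.084,0,0,0.085],[-0.252,-0.1,0,0,0.085],[-0.294,-0.117,0,0,0.085],[-0.335,-0.134,0,0,0.085]], "force": 100}}

```text
clock: 0.9
tcp_pos: [0.4512, 0.4486, 0.4044]
orientation: [-0.362, -3.12, 0.001]
contact_force: [-0.1, -0.3, -0.5]
grip_width: 0.0853
gripper_force: 0.0
```

```bash
python3 -c "
from h import *
print(r.get_obs()['joints'].round(2));go((.62,.05,.405),np.radians(69.5))"
```

```text
[-0.97  0.41  0.12  1.66 -0.05  1.07  0.51]
shift [-0.2555 -0.3494 -0.0005] roll 0.127 j7 0.505 tcp [0.4512 0.4486 0.4044] t 0.9
```

>>> {"method": "carry_out", "body": {"moves": [[-0.032,-0.037,0,0.016,0.085],[-0.064,-0.075,0,0.032,0.085],[-0.096,-0.112,0,0.048,0.085],[-0.125,-0.15,0,0.064,0.085],[-0.155,-0.19,0,0.08,0.085],[-0.185,-0.23,0,0.096,0.085],[-0.215,-0.27,0,0.112,0.085],[-0.24,-0.31,0,0.127,0.085]]}}

```text
clock: 1.7
tcp_pos: [0.6132, 0.0912, 0.4044]
orientation: [-0.561, -3.091, 0.0]
contact_force: [0.3, -1.1, -0.6]
grip_width: 0.0849
gripper_force: 0.0
```

```bash
python3 -c "
from h import *
print(r.get_obs()['joints'].round(2));go((.4056,-.303,.3),np.radians(69.5))"
```

```text
[-0.45  0.39  0.27  1.71 -0.12  1.06  1.07]
shift [ 0.056  -0.4419  0.1046] roll -0.001 j7 1.067 tcp [0.6132 0.0912 0.4044] t 1.7
```

>>> {"method": "carry_out", "body": {"moves": [[0.006,-0.048,0,0,0.085],[0.012,-0.096,0,0,0.085],[0.018,-0.144,0,0,0.085],[0.024,-0.192,0,0,0.085],[0.03,-0.24,0,0,0.085],[0.036,-0.288,0.01,0,0.085],[0.042,-0.336,0.02,0,0.085],[0.048,-0.382,0.03,0,0.085]]}}

```text
clock: 2.5
tcp_pos: [0.4324, -0.2492, 0.3744]
orientation: [0.559, 3.091, 0.0]
contact_force: [1.4, -0.3, 0.1]
grip_width: 0.085
gripper_force: 0.0
```

>>> {"method": "carry_out", "body": {"moves": [[0.004,-0.03,0.02,0,0.085],[0.008,-0.06,0.04,0,0.085],[0.008,-0.06,0.06,0,0.085],[0.008,-0.06,0.074,0,0.085],[0.008,-0.06,0.074,0,0.085],[0.008,-0.06,0.074,0,0.085],[0.008,-0.06,0.074,0,0.085],[0.008,-0.06,0.074,0,0.085]]}}

```text
clock: 3.3
tcp_pos: [0.4057, -0.301, 0.3015]
orientation: [0.558, 3.09, -0.0]
contact_force: [0.1, -0.1, 0.5]
grip_width: 0.0848
gripper_force: 0.0
```

```bash
python3 - <<'E'
from h import *
print(r.get_obs()['joints'].round(2));go((.4056,-.303,.203),np.radians(69.5))
a=r.grab_frame('top')[200:340,300:440,::-1];b=r.grab_frame('scene')[90:230,210:350,::-1]
cv2.imwrite('pics/m1.png',cv2.resize(np.hstack([a,b]),None,fx=2.8,fy=2.8,interpolation=cv2.INTER_CUBIC))
E
```

```text
[ 0.16  0.35  0.43  2.08 -0.21  0.75  1.94]
shift [-0.0004 -0.0019  0.0985] roll 0.0 j7 1.938 tcp [ 0.4057 -0.301   0.3015] t 3.3
```

View pics/m1.png

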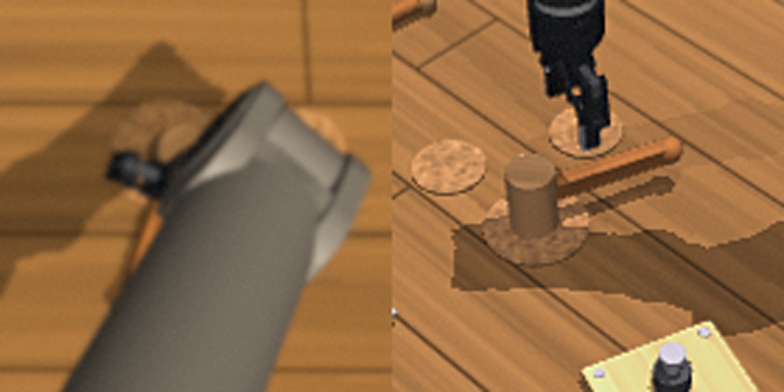

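The gripper hangs above the handle just behind the head, as planned (scene pixel about (280,140)). Descending and closing.

>>> {"method": "carry_out", "body": {"moves": [[0,-0.002,0.03,0,0.085],[0,-0.002,0.06,0,0.085],[0,-0.002,0.085,0,0.085],[0,-0.002,0.098,0,0.085],[0,-0.002,0.098,0,0.085],[0,-0.002,0.098,0,0.05],[0,-0.002,0.098,0,0.03],[0,-0.002,0.098,0,0.01]]}}

```text
clock: 4.2
tcp_pos: [0.4051, -0.3032, 0.2038]
orientation: [0.559, 3.089, -0.001]
contact_force: [0.2, 0.0, 0.7]
grip_width: 0.0437
gripper_force: 0.0
```

>>> {"method": "carry_out", "body": {"moves": [[0,0,0,0,0],[0,0,0,0,0],[0,0,0,0,0],[0,0,0,0,0],[0,0,0,0,0],[0,0,0,0,0],[0,0,0,0,0],[0,0,0,0,0]], "force": 110}}

```text
clock: 5.0
tcp_pos: [0.4048, -0.3033, 0.2035]
orientation: [0.559, 3.09, -0.001]
contact_force: [-1.5, -0.2, 6.3]
grip_width: 0.0184
gripper_force: 106.5
```

```bash
python3 - <<'E'
from h import *
print(r.get_obs()['grip_width'],r.get_obs()['contact_force']);go((.4056,-.303,.203),np.radians(69.5))
b=r.grab_frame('scene')[110:210,210:330,::-1]
cv2.imwrite('pics/m2.png',cv2.resize(b,None,fx=5,fy=5,interpolation=cv2.INTER_CUBIC))
E
```

```text
0.018382987950891418 [-1.50055246 -0.19212338  6.32727564]
shift [-0.0006  0.0006  0.0005] roll -0.0 j7 2.041 tcp [ 0.4048 -0.3033  0.2035] t 5.0
```

View pics/m2.png

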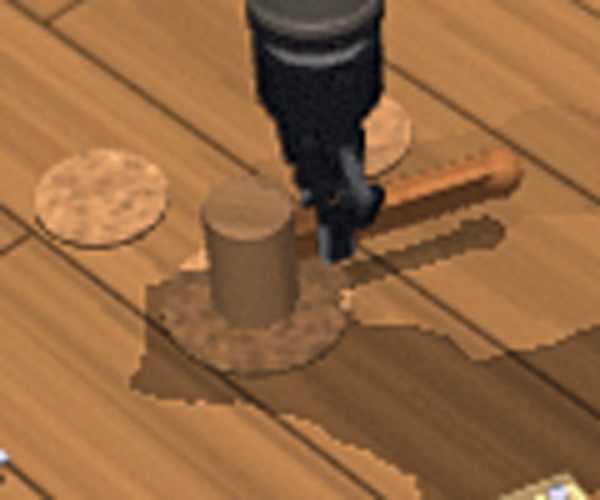

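Held by the handle just behind the head (crop (340,230)), upright on the pad. Lifting and carrying over the pin.

>>> {"method": "carry_out", "body": {"moves": [[0,0,-0.02,0,0],[0,0,-0.05,0,0],[0,0,-0.08,0,0],[0,0,-0.11,0,0],[0,0,-0.12,0,0],[0,0,-0.12,0,0],[0,0,-0.12,0,0],[0,0,-0.12,0,0]]}}

```text
clock: 5.85
tcp_pos: [0.4041, -0.3024, 0.321]
orientation: [-0.558, -3.088, -0.001]
contact_force: [-0.3, 0.8, -3.9]
grip_width: 0.0186
gripper_force: 107.8
```

>>> {"method": "carry_out", "body": {"moves": [[0.003,0.03,0,0,0],[0.007,0.075,0,0,0],[0.011,0.12,0,0,0],[0.015,0.165,0,0,0],[0.019,0.21,0,0,0],[0.023,0.25,0,0,0],[0.026,0.275,0,0,0],[0.0265,0.283,0,0,0]]}}

```text
clock: 6.65
tcp_pos: [0.4792, -0.0251, 0.3214]
orientation: [-0.551, -3.091, -0.0]
contact_force: [0.5, -0.2, -4.7]
grip_width: 0.0184
gripper_force: 107.8
```

```bash
python3 - <<'E'
from h import *
o=r.get_obs();print(o['grip_width'],o['contact_force']);go((.4788,-.0291,.275),np.radians(69.5))
b=r.grab_frame('scene')[150:300,250:400,::-1];a=r.grab_frame('top')[170:320,190:340,::-1]
cv2.imwrite('pics/m3.png',cv2.resize(np.hstack([b,a]),None,fx=2.6,fy=2.6,interpolation=cv2.INTER_CUBIC))
E
```

```text
0.018364727381633257 [ 0.46915471 -0.23416425 -4.69594648]
shift [-0.0011 -0.0039  0.0464] roll 0.005 j7 1.272 tcp [ 0.4792 -0.0251  0.3214] t 6.65
```

View pics/m3.png

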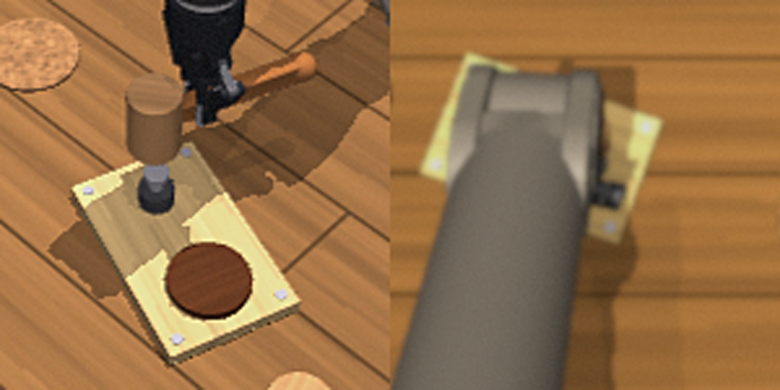

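The head is right over the pin (left crop, pin at (157,180)), upright. Pressing down.

>>> {"method": "carry_out", "body": {"moves": [[0,-0.001,0.02,0,0],[0,-0.001,0.04,0,0],[0,-0.001,0.045,0,0],[0,-0.001,0.05,0,0],[0,-0.001,0.055,0,0],[0,-0.001,0.06,0,0],[0,-0.001,0.065,0,0],[0,-0.001,0.069,0,0]], "force": 120}}

```text
clock: 7.55
tcp_pos: [0.4787, -0.0294, 0.2535]
orientation: [0.559, 3.091, 0.0]
contact_force: [-0.1, 0.3, -3.9]
grip_width: 0.0184
gripper_force: 117.2
```

```bash
python3 - <<'E'
from h import *
o=r.get_obs();print(o['grip_width'],o['contact_force'],o['moment']);go((.4788,-.0291,.252),np.radians(69.5))
E
```

```text
0.01844920749385551 [-0.09462472  0.25918326 -3.8896491 ] [ 0.07085036  0.06039604 -0.01101697]
shift [-0.      0.0003  0.0015] roll 0.0 j7 1.337 tcp [ 0.4787 -0.0294  0.2535] t 7.55
```

>>> {"method": "carry_out", "body": {"moves": [[0,0,0.001,0,0],[0,0,0.002,0,0],[0,0,0.002,0,0],[0,0,0.002,0,0],[0,0,-0.02,0,0],[0,0,-0.05,0,0],[0,0,-0.069,0,0],[0,0,-0.069,0,0]]}}

```text
clock: 8.35
tcp_pos: [0.4796, -0.0295, 0.325]
orientation: [0.558, 3.086, 0.003]
contact_force: [1.4, 0.0, -2.9]
grip_width: 0.0179
gripper_force: 117.5
```

>>> {"method": "carry_out", "body": {"moves": [[-0.003,-0.03,0,0,0],[-0.007,-0.075,0,0,0],[-0.011,-0.12,0,0,0],[-0.015,-0.165,0,0,0],[-0.019,-0.21,0,0,0],[-0.023,-0.25,0,0,0],[-0.026,-0.275,0,0,0],[-0.0265,-0.282,0,0,0]]}}

```text
clock: 9.15
tcp_pos: [0.4029, -0.3058, 0.3216]
orientation: [-0.566, -3.089, 0.002]
contact_force: [-0.4, 0.5, -3.7]
grip_width: 0.0183
gripper_force: 117.6
```

```bash
python3 - <<'E'
from h import *
o=r.get_obs();print(o['grip_width'],o['contact_force'],o['moment']);go((.4048,-.3033,.2035),np.radians(69.5))
b=r.grab_frame('scene')[110:260,230:380,::-1];a=r.grab_frame('top')[185:285,195:295,::-1]
cv2.imwrite('pics/m4.png',np.hstack([cv2.resize(b,(396,396),interpolation=cv2.INTER_CUBIC),cv2.resize(a,(396,396),interpolation=cv2.INTER_CUBIC)]))
E
```

```text
0.01825528430896189 [-0.41037498  0.4548436  -3.70172834] [0.06965831 0.08446146 0.01759861]
shift [-0.001   0.0032  0.1181] roll -0.005 j7 1.933 tcp [ 0.4029 -0.3058  0.3216] t 9.15
```

View pics/m4.png

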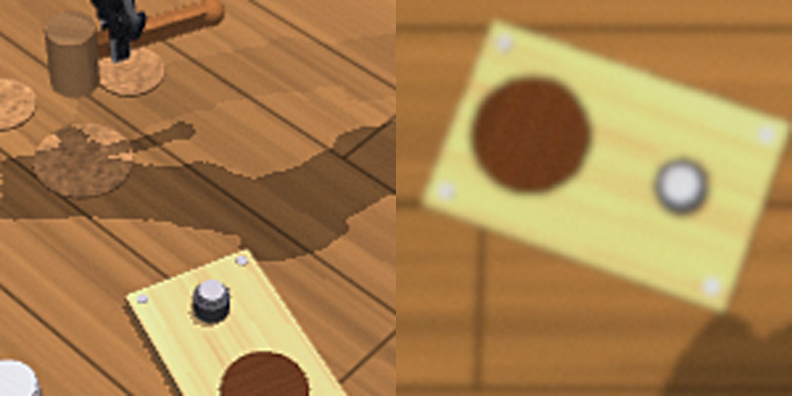

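The pin now sits low on its bush with no stem visible (left crop (210,300)). Lowering the mallet back onto its pad.

>>> {"method": "carry_out", "body": {"moves": [[0,0,0,0,0],[0,0,0.03,0,0],[0,0,0.06,0,0],[0,0,0.09,0,0],[0,0,0.105,0,0],[0,0,0.112,0,0],[0,0,0.116,0,0],[0,0,0.118,0,0]]}}

```text
clock: 10.05
tcp_pos: [0.4052, -0.3025, 0.2049]
orientation: [0.557, 3.091, 0.0]
contact_force: [-0.2, 0.1, -2.6]
grip_width: 0.0184
gripper_force: 117.4
```

>>> {"method": "carry_out", "body": {"moves": [[0,0,0,0,0],[0,0,0.001,0,0],[0,0,0.001,0,0],[0,0,0.0015,0,0],[0,0,0.0015,0,0],[0,0,0.0015,0,0],[0,0,0.0015,0,0],[0,0,0.0015,0,0]]}}

```text
clock: 10.85
tcp_pos: [0.4047, -0.3031, 0.2036]
orientation: [0.559, 3.091, 0.0]
contact_force: [-2.9, 1.0, 6.1]
grip_width: 0.0184
gripper_force: 118.9
```

```bash
python3 - <<'E'
from h import *
o=r.get_obs();print(o['grip_width'],o['contact_force'],o['moment']);go((.4048,-.3033,.2035),np.radians(69.5))
E
```

```text
0.018401454495311893 [-2.8722427   0.96933071  6.06577924] [0.33014885 0.35916956 0.0351405 ]
shift [-0.0002 -0.0002  0.0001] roll -0.0 j7 2.055 tcp [ 0.4047 -0.3031  0.2036] t 10.85
```

Landed, with about 10 N on the pad. Opening, then rising.

>>> {"method": "carry_out", "body": {"moves": [[0,0,0,0,0.024],[0,0,0,0,0.03],[0,0,0,0,0.04],[0,0,0,0,0.055],[0,0,0,0,0.07],[0,0,0,0,0.085],[0,0,0,0,0.085],[0,0,0,0,0.085]], "force": 60}}

```text
clock: 11.65
tcp_pos: [0.4046, -0.3029, 0.2032]
orientation: [0.559, 3.091, 0.0]
contact_force: [-0.8, 0.3, -0.2]
grip_width: 0.085
gripper_force: 0.0
```

>>> {"method": "carry_out", "body": {"moves": [[0,0,-0.02,0,0.085],[0,0,-0.06,0,0.085],[0,0,-0.1,0,0.085],[0,0,-0.14,0,0.085],[0,0,-0.17,0,0.085],[0,0,-0.19,0,0.085],[0,0,-0.2,0,0.085],[0,0,-0.2,0,0.085]]}}

```text
clock: 12.45
tcp_pos: [0.4048, -0.3031, 0.4041]
orientation: [0.558, 3.089, -0.0]
contact_force: [-0.2, -0.1, -0.3]
grip_width: 0.0846
gripper_force: 0.0
```

```bash
python3 - <<'E'
from h import *
o=r.get_obs();print(o['grip_width'],o['contact_force'],o['moment']);go((.61,.09,.4),np.radians(69.5));go((.599,.222,.24),np.radians(69.5))
E
```

```text
0.08463927872916506 [-0.24525313 -0.10429495 -0.31603768] [-0.01031244 -0.00352584  0.02180672]
shift [-0.0546  0.44    0.0043] roll 0.0 j7 1.864 tcp [ 0.4048 -0.3031  0.4041] t 12.45
shift [0.0023 0.5598 0.1642] roll 0.0 j7 1.864 tcp [ 0.4048 -0.3031  0.4041] t 12.45
```

>>> {"method": "carry_out", "body": {"moves": [[0,0.04,0,0,0.085],[0,0.085,0,0,0.085],[0,0.13,0,0,0.085],[0,0.175,0,0,0.085],[0,0.22,0,0,0.085],[0,0.265,0,0,0.085],[0.001,0.31,0,0,0.085],[0.001,0.355,0,0,0.085]]}}

```text
clock: 13.25
tcp_pos: [0.5278, 0.0317, 0.4014]
orientation: [-0.559, -3.089, 0.001]
contact_force: [0.3, -0.8, -0.2]
grip_width: 0.0853
gripper_force: 0.0
```

>>> {"method": "carry_out", "body": {"moves": [[0,0.045,0.01,0,0.085],[0,0.09,0.02,0,0.085],[0,0.135,0.035,0,0.085],[0,0.175,0.06,0,0.085],[0.001,0.205,0.09,0,0.085],[0.001,0.205,0.115,0,0.085],[0.001,0.205,0.13,0,0.085],[0.001,0.205,0.13,0,0.085]]}}

```text
clock: 14.05
tcp_pos: [0.5976, 0.221, 0.2696]
orientation: [-0.56, -3.086, 0.007]
contact_force: [-0.0, -1.0, -0.4]
grip_width: 0.0849
gripper_force: 0.0
```

```bash
python3 - <<'E'
from h import *
o=r.get_obs();go((.599,.222,.175),np.radians(69.5))
t=r.grab_frame('top')[:,:,::-1];s=r.grab_frame('scene')[:,:,::-1]
b=s[130:190,230:330];c=s[260:345,320:440];a=t[160:270,130:250]
f=lambda x:cv2.resize(x,(390,int(390*x.shape[0]/x.shape[1])),interpolation=cv2.INTER_CUBIC)
l=np.vstack([f(b),f(c)]);q=f(a);q=cv2.copyMakeBorder(q,0,l.shape[0]-q.shape[0],0,0,cv2.BORDER_CONSTANT)
cv2.imwrite('pics/m5.png',np.hstack([l,q])[:600])
E
```

```text
shift [-0.0014  0.0019  0.0946] roll -0.001 j7 0.882 tcp [0.5976 0.221  0.2696] t 14.05
```

View pics/m5.png

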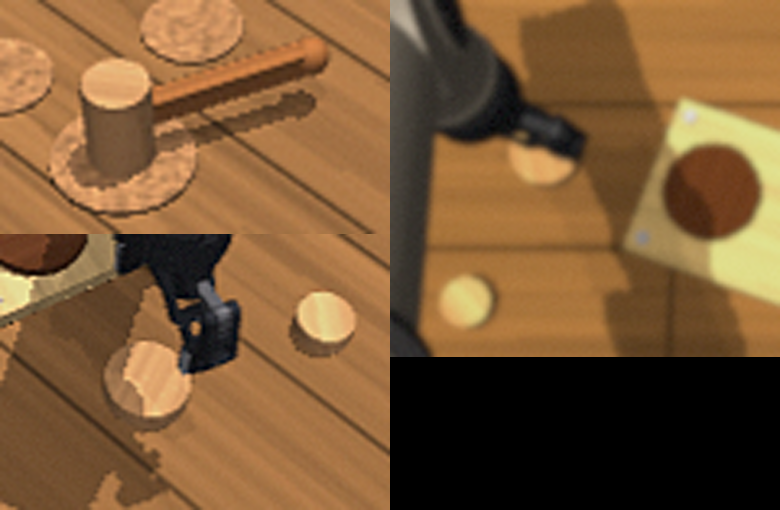

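The mallet stands upright fully on its pad, and the gripper hangs over the large disc. Descending and closing.

>>> {"method": "carry_out", "body": {"moves": [[-0.001,0.001,0.03,0,0.085],[-0.001,0.001,0.06,0,0.085],[-0.001,0.001,0.08,0,0.085],[-0.001,0.001,0.09,0,0.085],[-0.001,0.001,0.096,0,0.085],[-0.001,0.001,0.098,0,0.085],[-0.001,0.001,0.098,0,0.085],[-0.001,0.001,0.098,0,0.085]]}}

```text
clock: 14.95
tcp_pos: [0.6006, 0.223, 0.1763]
orientation: [0.559, 3.09, 0.002]
contact_force: [-0.2, -0.6, -0.2]
grip_width: 0.0852
gripper_force: 0.0
```

>>> {"method": "carry_out", "body": {"moves": [[0,0,0,0,0.08],[0,0,0,0,0.075],[0,0,0,0,0.07],[0,0,0,0,0.065],[0,0,0,0,0.06],[0,0,0,0,0.055],[0,0,0,0,0.055],[0,0,0,0,0.055]], "force": 50}}

```text
clock: 15.75
tcp_pos: [0.6003, 0.2228, 0.176]
orientation: [0.559, 3.091, 0.0]
contact_force: [-2.2, -1.1, 7.4]
grip_width: 0.0642
gripper_force: 53.7
```

```bash
python3 - <<'E'
from h import *
o=r.get_obs();print(o['grip_width'],o['contact_force'],o['gripper_force']);go((.599,.222,.171),np.radians(69.5))
E
```

```text
0.0642171337765785 [-2.23005942 -1.08195533  7.35678799] 53.66854012012482
shift [ 0.0009 -0.0012  0.005 ] roll -0.0 j7 0.905 tcp [0.6003 0.2228 0.176 ] t 15.75
```

>>> {"method": "carry_out", "body": {"moves": [[0,0,-0.01,0,0.055],[0,0,-0.03,0,0.055],[0,0,-0.05,0,0.055],[0,0,-0.07,0,0.055],[0,0,-0.08,0,0.055],[0,0,-0.08,0,0.055],[0,0,-0.08,0,0.055],[0,0,-0.08,0,0.055]]}}

```text
clock: 16.55
tcp_pos: [0.5997, 0.2228, 0.254]
orientation: [-0.559, -3.09, 0.002]
contact_force: [-0.0, 0.2, -1.4]
grip_width: 0.0639
gripper_force: 55.3
```

>>> {"method": "carry_out", "body": {"moves": [[-0.002,-0.02,0,0,0.055],[-0.005,-0.05,0,0,0.055],[-0.009,-0.08,0,0,0.055],[-0.013,-0.115,0,0,0.055],[-0.016,-0.145,0,0,0.055],[-0.017,-0.159,0,0,0.055],[-0.017,-0.159,0,0,0.055],[-0.017,-0.159,0,0,0.055]]}}

```text
clock: 17.35
tcp_pos: [0.5606, 0.069, 0.2551]
orientation: [0.558, 3.092, 0.001]
contact_force: [-0.0, 0.7, -1.0]
grip_width: 0.064
gripper_force: 55.3
```

```bash
python3 - <<'E'
from h import *
o=r.get_obs();print(o['grip_width'],o['contact_force'],o['gripper_force']);go((.560,.068,.208),np.radians(69.5))
s=r.grab_frame('scene')[:,:,::-1][180:320,270:400]
cv2.imwrite('pics/m6.png',cv2.resize(s,None,fx=4,fy=4,interpolation=cv2.INTER_CUBIC))
E
```

```text
0.06402739730887674 [-0.01586271  0.66727017 -1.03255971] 55.30671536922455
shift [ 0.0002 -0.0012  0.0471] roll 0.001 j7 1.111 tcp [0.5606 0.069  0.2551] t 17.35
```

View pics/m6.png

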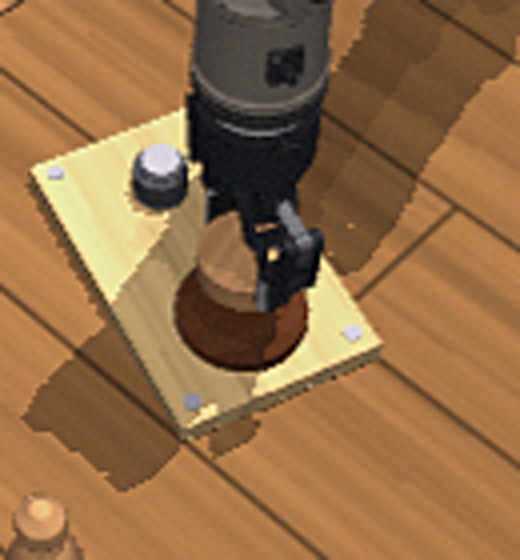

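The large disc is held level above the plate, and the pin is still home at crop (160,165). Lowering.

>>> {"method": "carry_out", "body": {"moves": [[0,-0.001,0.02,0,0.055],[0,-0.001,0.035,0,0.055],[0,-0.001,0.042,0,0.055],[0,-0.001,0.045,0,0.055],[0,-0.001,0.046,0,0.055],[0,-0.001,0.047,0,0.055],[0,-0.001,0.047,0,0.055],[0,-0.001,0.047,0,0.055]]}}

```text
clock: 18.2
tcp_pos: [0.5602, 0.067, 0.2086]
orientation: [0.559, 3.091, 0.001]
contact_force: [0.3, -0.3, -0.7]
grip_width: 0.0639
gripper_force: 55.3
```

```bash
python3 - <<'E'
from h import *
o=r.get_obs();print(o['grip_width'],o['contact_force'],o['gripper_force']);go((.560,.068,.208),np.radians(69.5))
E
```

```text
0.0638710050202675 [ 0.31525701 -0.27581809 -0.72705945] 55.32126188278198
shift [0.0006 0.0008 0.0006] roll -0.0 j7 1.131 tcp [0.5602 0.067  0.2086] t 18.2
```

>>> {"method": "carry_out", "body": {"moves": [[0,0.001,0.0005,0,0.055],[0,0.001,0.001,0,0.055],[0,0.001,0.001,0,0.055],[0,0.001,0.0015,0,0.055],[0,0.001,0.0015,0,0.055],[0,0.001,0.0015,0,0.055],[0,0.001,0.0015,0,0.055],[0,0.001,0.0015,0,0.055]]}}

```text
clock: 19.0
tcp_pos: [0.5606, 0.0679, 0.2079]
orientation: [0.559, 3.091, 0.001]
contact_force: [-3.8, 0.7, 11.0]
grip_width: 0.0646
gripper_force: 56.7
```

Contact. Releasing and rising.

>>> {"method": "carry_out", "body": {"moves": [[0,0,0,0,0.067],[0,0,0,0,0.07],[0,0,0,0,0.075],[0,0,0,0,0.08],[0,0,0,0,0.085],[0,0,0,0,0.085],[0,0,0,0,0.085],[0,0,0,0,0.085]]}}

```text
clock: 19.8
tcp_pos: [0.5604, 0.068, 0.2067]
orientation: [-0.559, -3.091, 0.0]
contact_force: [0.4, -0.2, 0.2]
grip_width: 0.0849
gripper_force: 0.0
```

>>> {"method": "carry_out", "body": {"moves": [[0,0,-0.02,0,0.085],[0,0,-0.05,0,0.085],[0,0,-0.09,0,0.085],[0,0,-0.11,0,0.085],[0,0.03,-0.11,0,0.085],[0,0.07,-0.11,0,0.085],[0,0.11,-0.11,0,0.085],[0,0.15,-0.11,0,0.085]]}}

```text
clock: 20.6
tcp_pos: [0.6132, 0.2099, 0.3169]
orientation: [0.56, 3.091, 0.0]
contact_force: [0.6, 0.0, -0.3]
grip_width: 0.085
gripper_force: 0.0
```

```bash
python3 - <<'E'
from h import *
go((.459,.285,.27),np.radians(69.5))
t=r.grab_frame('top')[:,:,::-1];s=r.grab_frame('scene')[:,:,::-1]
cv2.imwrite('pics/top7.png',t);cv2.imwrite('pics/scene7.png',s)
c=s[190:300,265:445];a=t[170:280,130:310]
f=lambda x:cv2.resize(x,(480,293),interpolation=cv2.INTER_CUBIC)
cv2.imwrite('pics/m7.png',np.vstack([f(c),f(a)]))
E
```

```text
shift [0.1708 0.0163 0.0469] roll -0.0 j7 0.893 tcp [0.6132 0.2099 0.3169] t 20.6
```

View pics/m7.png

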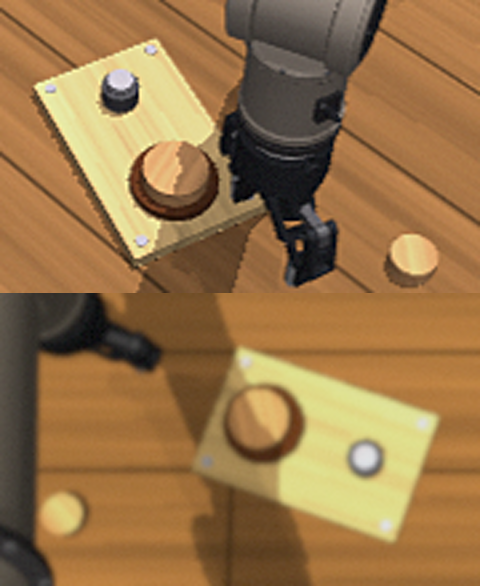

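The large disc lies flat on the plate (scene about (330,256), top about (228,218)). Measuring its centring and the small disc.

```bash
python3 - <<'E'
from h import *
def fit(n,roi,f,z,lab):
    a,b,c,d=roi;h=cv2.cvtColor(cv2.imread(f'pics/{n}7.png'),cv2.COLOR_BGR2HSV)[b:d,a:c].astype(int)
    m=f(h[...,0],h[...,1],h[...,2]).astype(np.uint8);m=cv2.morphologyEx(m,cv2.MORPH_OPEN,np.ones((3,3),np.uint8));bl=cv2.convexHull(max(blobs(m,10),key=cv2.contourArea))
    P=plane(n,bl.reshape(-1,2)+[a,b],z).astype(np.float32)
    print(n,lab,np.round(np.array(cv2.minEnclosingCircle(P)[0])*1000,1),round(cv2.minEnclosingCircle(P)[1]*2000,1),'ell',np.round(cv2.fitEllipse(P*1000)[:2],1).tolist())
lg=lambda H,S,V:(H<21)&(V>118)&(S<165)
fit('top',(213,203,246,236),lg,.054,'large');fit('scene',(314,238,348,270),lambda H,S,V:(V>115)&(S<140),.054,'large')
sm=lambda H,S,V:(S<142)&(V>165)
fit('top',(140,238,170,268),sm,.022,'small');fit('scene',(405,270,435,300),lambda H,S,V:(S<125)&(V>195),.022,'small')
fit('scene',(303,212,318,221),lambda H,S,V:(S<60)&(V>130),.055,'pin');fit('top',(256,222,277,244),lambda H,S,V:(S<60)&(V>150),.055,'pin')
E
```

```text
top large [568.7  76.1] 89.9 ell [[567.5, 74.7], [68.9, 88.0]]
scene large [545.   53.6] 103.4 ell [[539.1, 47.9], [91.3, 118.7]]
top small [461.  285.8] 47.0 ell [[461.0, 286.6], [41.8, 46.6]]
scene small [456.4 282.6] 44.1 ell [[457.4, 282.1], [38.8, 44.0]]
scene pin [516.1 -50.3] 26.1 ell [[516.1, -50.3], [25.0, 26.0]]
top pin [520.7 -45.6] 29.9 ell [[520.0, -45.1], [27.3, 28.9]]
```

>>> {"method": "carry_out", "body": {"moves": [[0.04,0.004,0,0,0.085],[0.08,0.008,0,0,0.085],[0.12,0.012,0,0,0.085],[0.15,0.016,0.02,0,0.085],[0.17,0.0165,0.05,0,0.085],[0.17,0.0165,0.08,0,0.085],[0.17,0.0165,0.1,0,0.085],[0.17,0.0165,0.1,0,0.085]]}}

```text
clock: 21.5
tcp_pos: [0.4582, 0.2826, 0.2144]
orientation: [-0.558, -3.088, 0.006]
contact_force: [-0.3, -0.4, -0.1]
grip_width: 0.0849
gripper_force: 0.0
```

>>> {"method": "carry_out", "body": {"moves": [[0,0,0.02,0,0.085],[0,0,0.03,0,0.085],[0,0,0.036,0,0.085],[0,0,0.04,0,0.085],[0,0,0.04,0,0.085],[0,0,0.04,0,0.085],[0,0,0.04,0,0.07],[0,0,0.04,0,0.06]]}}

```text
clock: 22.3
tcp_pos: [0.4596, 0.2836, 0.1771]
orientation: [0.559, 3.091, 0.001]
contact_force: [-0.4, -0.4, -0.0]
grip_width: 0.0606
gripper_force: 0.0
```

```bash
python3 - <<'E'
from h import *
o=r.get_obs();print(o['grip_width'],o['contact_force']);go((.460,.285,.176),np.radians(69.5))
E
```

```text
0.06057081888672397 [-0.37143953 -0.4099546  -0.02338942]
shift [0.0001 0.0014 0.0011] roll 0.0 j7 0.671 tcp [0.4596 0.2836 0.1771] t 22.3
```

>>> {"method": "carry_out", "body": {"moves": [[0,0.001,0.001,0,0.055],[0,0.001,0.001,0,0.05],[0,0.001,0.001,0,0.045],[0,0.001,0.001,0,0.04],[0,0.001,0.001,0,0.035],[0,0.001,0.001,0,0.035],[0,0.001,0.001,0,0.035],[0,0.001,0.001,0,0.035]], "force": 40}}

```text
clock: 23.1
tcp_pos: [0.4598, 0.2846, 0.176]
orientation: [0.559, 3.091, 0.0]
contact_force: [-0.9, -0.1, 5.2]
grip_width: 0.0444
gripper_force: 40.4
```

```bash
python3 - <<'E'
from h import *
o=r.get_obs();print(o['grip_width'],o['contact_force'],o['gripper_force']);go((.5604,.068,.23),np.radians(69.5))
E
```

```text
0.04442981732609327 [-0.85481161 -0.12007609  5.19040662] 40.43120741844177
shift [-0.17   -0.1676 -0.0541] roll 0.0 j7 0.671 tcp [0.4598 0.2846 0.176 ] t 23.1
```

>>> {"method": "carry_out", "body": {"moves": [[0,0,-0.01,0,0.035],[0,0,-0.03,0,0.035],[0,0,-0.06,0,0.035],[0,0,-0.09,0,0.035],[0,0,-0.1,0,0.035],[-0.015,-0.015,-0.1,0,0.035],[-0.04,-0.04,-0.1,0,0.035],[-0.065,-0.065,-0.1,0,0.035]]}}

```text
clock: 23.9
tcp_pos: [0.4979, 0.2003, 0.2756]
orientation: [-0.556, -3.092, -0.0]
contact_force: [-0.0, -0.5, -0.6]
grip_width: 0.0446
gripper_force: 40.9
```

>>> {"method": "carry_out", "body": {"moves": [[-0.025,-0.025,0,0,0.035],[-0.05,-0.05,0,0,0.035],[-0.075,-0.075,0,0,0.035],[-0.095,-0.093,0,0,0.035],[-0.105,-0.1025,0,0,0.035],[-0.105,-0.1025,0,0,0.035],[-0.105,-0.1025,0,0,0.035],[-0.105,-0.1025,0.02,0,0.035]]}}

```text
clock: 24.7
tcp_pos: [0.561, 0.0703, 0.2574]
orientation: [0.554, 3.089, 0.005]
contact_force: [-0.3, 0.8, 0.3]
grip_width: 0.0445
gripper_force: 40.9
```

```bash
python3 - <<'E'
from h import *
o=r.get_obs();print(o['grip_width'],o['contact_force'],o['gripper_force']);go((.5604,.068,.23),np.radians(69.5))
s=r.grab_frame('scene')[:,:,::-1][190:290,280:380]
cv2.imwrite('pics/m8.png',cv2.resize(s,None,fx=5,fy=5,interpolation=cv2.INTER_CUBIC))
E
```

```text
0.04454684142051484 [-0.3085648   0.80867629  0.26659764] 40.89644730091095
shift [-0.0002 -0.0024  0.0274] roll 0.003 j7 1.109 tcp [0.561  0.0703 0.2574] t 24.7
```

View pics/m8.png

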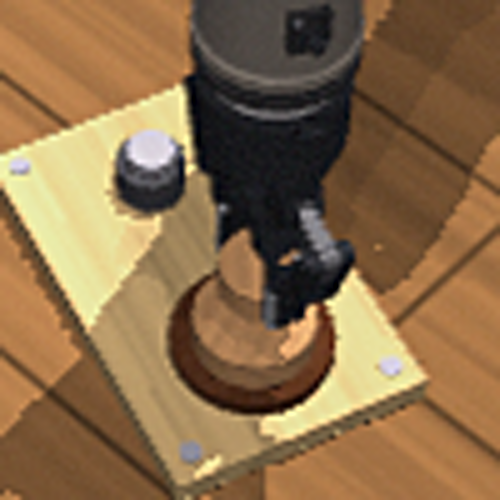

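The small disc is centred over the large one (crop (250,290)). That was my 11th viewed picture, one over the limit of 10, so I'll use only numbers from here. Lowering.

>>> {"method": "carry_out", "body": {"moves": [[0,0,0,0,0.035],[0,0,0.01,0,0.035],[0,0,0.018,0,0.035],[0,0,0.022,0,0.035],[0,0,0.024,0,0.035],[0,0,0.025,0,0.035],[0,0,0.026,0,0.035],[0,0,0.026,0,0.035]]}}

```text
clock: 25.55
tcp_pos: [0.5605, 0.0679, 0.23]
orientation: [0.559, 3.091, 0.0]
contact_force: [-1.6, -0.3, 1.5]
grip_width: 0.0442
gripper_force: 41.2
```

>>> {"method": "carry_out", "body": {"moves": [[0,0,0,0,0.035],[0,0,0,0,0.035],[0,0,0.0005,0,0.035],[0,0,0.0005,0,0.035],[0,0,0.001,0,0.035],[0,0,0.001,0,0.035],[0,0,0.001,0,0.035],[0,0,0.001,0,0.035]]}}

```text
clock: 26.35
tcp_pos: [0.5606, 0.0679, 0.23]
orientation: [0.559, 3.091, 0.001]
contact_force: [-3.7, -0.9, 13.2]
grip_width: 0.0447
gripper_force: 42.3
```

Seated. Releasing, rising and moving clear.

>>> {"method": "carry_out", "body": {"moves": [[0,0,0,0,0.047],[0,0,0,0,0.05],[0,0,0,0,0.055],[0,0,0,0,0.065],[0,0,0,0,0.075],[0,0,0,0,0.075],[0,0,-0.01,0,0.075],[0,0,-0.03,0,0.075]]}}

```text
clock: 27.15
tcp_pos: [0.5598, 0.0679, 0.2583]
orientation: [-0.559, -3.089, 0.002]
contact_force: [-0.1, -0.4, -0.0]
grip_width: 0.0748
gripper_force: 0.0
```

>>> {"method": "carry_out", "body": {"moves": [[0,0,-0.04,0,0.085],[0,0,-0.08,0,0.085],[0,0.02,-0.11,0,0.085],[0,0.06,-0.11,0,0.085],[0,0.105,-0.11,0,0.085],[0,0.15,-0.11,0,0.085],[0,0.195,-0.11,0,0.085],[0,0.24,-0.11,0,0.085]]}}

```text
clock: 27.95
tcp_pos: [0.6448, 0.2945, 0.3697]
orientation: [0.559, 3.091, 0.001]
contact_force: [1.1, 0.5, 0.5]
grip_width: 0.085
gripper_force: 0.0
```

>>> {"method": "carry_out", "body": {"moves": [[0,0,0,0,0.085],[0,0,0,0,0.085],[0,0,0,0,0.085],[0,0,0,0,0.085],[0,0,0,0,0.085],[0,0,0,0,0.085],[0,0,0,0,0.085],[0,0,0,0,0.085]]}}

```text
clock: 28.75
tcp_pos: [0.6444, 0.2927, 0.3688]
orientation: [-0.559, -3.091, -0.0]
contact_force: [0.3, 0.6, 0.9]
grip_width: 0.085
gripper_force: 0.0
```

```bash
python3 - <<'E'
from h import *
for n,roi,zs in(('top',(195,185,300,268),.0),('scene',(270,200,370,290),0)):
    I=np.ascontiguousarray(r.grab_frame(n)[:,:,::-1]);cv2.imwrite(f'pics/{n}9.png',I)
    h=cv2.cvtColor(cv2.resize(I,None,fx=1,fy=1),cv2.COLOR_BGR2HSV).astype(int)
    k=dict(top=(228,218),scene=(330,250))[n]
    # print V/S/H profile across the stack
    print(n);print('row V',h[k[1],k[0]-20:k[0]+20,2].tolist());print('row H',h[k[1],k[0]-20:k[0]+20,0].tolist())
    print('col V',h[k[1]-22:k[1]+24,k[0],2].tolist());print('col S',h[k[1]-22:k[1]+24,k[0],1].tolist())
print(r.get_obs()['tcp_pos'],r.get_obs()['clock'])
def proj(n,p):
    c=r.calibration(n);k,d=K(c);return cv2.projectPoints(np.float64([p]),np.float64(c['rvec']),np.float64(c['tvec']),k,d)[0].ravel().round(1)
for z in(.032,.054,.076): print(z,proj('top',(.559,.067,z)),proj('scene',(.559,.067,z)))
E
```

```text
top
row V [145, 169, 176, 178, 166, 140, 112, 130, 168, 195, 218, 223, 224, 224, 224, 223, 223, 222, 222, 223, 223, 224, 221, 219, 200, 174, 180, 208, 217, 190, 139, 104, 103, 110, 110, 127, 166, 207, 222, 222]
row H [18, 19, 20, 19, 19, 18, 17, 16, 16, 16, 17, 17, 18, 18, 20, 21, 23, 24, 24, 25, 26, 26, 25, 24, 21, 18, 16, 16, 17, 17, 16, 14, 12, 12, 12, 17, 21, 22, 23, 23]
col V [222, 222, 224, 222, 222, 221, 218, 196, 161, 153, 179, 192, 200, 211, 221, 224, 224, 223, 223, 223, 223, 223, 223, 222, 223, 220, 201, 178, 182, 205, 212, 193, 152, 119, 108, 110, 111, 135, 182, 215, 221, 221, 222, 222, 222, 222]
col S [98, 103, 105, 102, 102, 104, 108, 113, 125, 140, 135, 131, 133, 123, 121, 120, 121, 118, 119, 114, 110, 107, 110, 113, 113, 116, 123, 130, 140, 139, 135, 135, 141, 161, 184, 181, 168, 127, 106, 100, 99, 99, 98, 98, 95, 99]
scene
row V [229, 229, 231, 233, 243, 161, 103, 98, 118, 236, 241, 245, 134, 160, 234, 236, 231, 231, 229, 231, 229, 228, 230, 230, 229, 230, 231, 232, 236, 201, 228, 242, 199, 107, 149, 233, 236, 231, 229, 230]
row H [27, 26, 25, 26, 24, 16, 10, 10, 10, 16, 16, 15, 13, 13, 18, 20, 19, 18, 19, 22, 24, 23, 21, 19, 19, 18, 17, 15, 15, 14, 17, 18, 14, 10, 16, 23, 27, 26, 27, 27]
col V [230, 229, 229, 230, 230, 230, 231, 229, 229, 230, 230, 229, 230, 229, 230, 229, 229, 230, 229, 229, 230, 229, 229, 230, 230, 235, 246, 104, 113, 114, 115, 122, 153, 244, 245, 132, 96, 108, 115, 110, 56, 106, 99, 28, 38, 255]
col S [91, 89, 90, 91, 93, 92, 91, 95, 97, 95, 90, 80, 81, 99, 101, 101, 99, 100, 99, 99, 96, 97, 97, 98, 95, 94, 95, 140, 129, 132, 129, 132, 132, 128, 127, 128, 128, 127, 133, 132, 178, 176, 178, 228, 181, 109]
[0.64443263 0.29280748 0.36870229] 28.85
0.032 [228.6 218.6] [330.2 257.5]
0.054 [227.5 217.3] [330.5 252.8]
0.076 [226.4 216. ] [330.9 247.9]
```

Profiles in both views show the discs stacked flat and centred within about 3 mm. Nothing else was approached. Handing in.

```bash
python3 -c "
from bench import r
print(r.hand_in())"
```

```text
the job is handed in; nothing more can be done
None
```

Job handed in at about 29 s: pin knocked home, mallet upright on its pad, and both discs stacked flat on the plate within about 3 mm of centre, with one slip on the rules: I viewed 11 pictures against the limit of 10.

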